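# Two-button stopper press

## Robot

A 6-joint arm with a two-finger parallel gripper is mounted at the origin on the work surface. World frame = base frame: x ahead of the robot, y to its left, z up, the work surface at z = 0. Lengths are in m, angles in rad, forces in N, time in s.
With the tool pointing down it reaches from about 0.225 to 0.725 m from the base axis. Payload 3.1 kg.
Tool frame: the origin (TCP) lies midway between the tips of the shut fingers; the grasp point (between the pads) lies bot.grasp_offset behind it (bot.grasp_offset is the distance from the TCP to the grasp point, in m); z points along the fingers, y is the line along which they close (so a half turn about z gives the same grasp; the last joint's range is limited). The gripper opens to 85 mm and grips with 20 to 120 N. Pads are 22 mm wide; open, the fingers measure 114 mm over their backs; the gripper's body (76 mm by 85 mm) begins 54 mm behind the grasp point. The pads swing forward as they close: fully open they stand 13 mm farther back than shut.
Start: joints at [-0.128, 0.048, 0.099, 1.622, 0, 1.443], TCP at [0.525, -0, 0.231] pointing down, gripper open.
Joint ranges: [-2.91, 2.91], [-0.99, 1.94], [-1.21, 1.42], [-2.12, 2.29], [-1.49, 1.47], [-3.14, 3.14]. Speed limits (rad/s): [2.79, 2.79, 3.14, 3.14, 3.14, 3.14].

## Interface

Orientations are given as a rotation vector (axis times angle).
In Python, from workcell import read_state, imaging, job_done, bot gives the robot as it stands.
- The arm moves only by the tool arm_command, never from a script. Its argument "increments" is a list of rows, each an object of numbers: "x", "y", "z": the shift along the tool's x, y, z in mm; "rx", "ry", "rz": the turn, a rotation vector about the tool's x, y, z in rad; "fingers": the closure, from -1 (fully open) to 1 (shut). In form: [{"x": .., "y": .., "z": .., "rx": .., "ry": .., "rz": .., "fingers": ..}, ...]. A call has 1 to 12 rows; each row shifts and turns the commanded pose from where the row before left it, along the tool's axes as they then stand; what a row does not reach is not made up. A row lasts 1/10 s, in which the tool goes at most 50 mm and 8.59 degrees, less where a joint would pass 70% of its speed; a pose out of reach is approached as far as the arm can. A call is refused whole if a number of a shift passes 50 or a number of a turn 0.15, either way. A call with a gripper value outside its range is refused whole. The fingers move at their own pace and stop on an object; the grip force is fixed at half the most. Time passes only in rows, so rows that do not move let the fingers close. It gives the time, the measured TCP pose, the force, the opening and the grip force at its end, in the units of the state.
- read_state(): the state, without advancing time (a new reading comes with each control period).
- imaging.camera(name): name is "scene" or "side" or "wrist"; returns a dict with "image" (400x640x3 uint8, blue, green, red), "camera_matrix" (3x3 intrinsics, pixels), "rvec" (rotation vector, rad) and "tvec" (3), from world to camera coordinates, as OpenCV has them; the wrist camera has in their place "hand_eye" (4x4, takes a point from camera to tool coordinates, whose origin is the TCP and whose axes are the flange's). Camera axes: x right, y down, z forward; pixel columns grow to the right and rows downward; lengths in m; the calibration is good to about 2 mm. A picture is of the moment at which its call begins: read the wrist's pose just before it. There is no depth.
- job_done(): hands the job in; it is judged then, once.
The state is a dict: "time": time; "joint_positions": joint angles; "dq": joint speeds; "joint_efforts": joint torques, N m; "position": TCP position; "ee_rot": TCP orientation; "contact_force": force on the tool from outside, world axes, zero at the start; "torque": the same for the moment, N m; "opening": finger opening in m; "gripper_force": force on a finger pad.
Only numpy, scipy, OpenCV 4.12 (cv2) and the standard library are available. Lean on these libraries where they do the work, as an engineer would, in place of code of your own. Each camera call takes 0.05 s, during which the arm holds its last target. There are 200 camera calls.

## Task

Work the stopper press from its control box: put one fingertip on each of the two buttons, press both fully down together and keep them down until the press has pushed the stopper fully home in the bottle, then let go and move clear so that buttons and ram come back up. Do not touch the press, its bottle or its stopper, do not grip or lift anything, and leave the spare bottle, the spare stopper and the glass bowl where they stand.

Things in the scene. Friction and masses are not known exactly. Their poses are not given: they have to be found in the camera images.
- control_box: Grey control box fixed to the table (it cannot be pushed away), 85 (its x) x 135 (its y) x 45 mm high on a 95 x 145 x 6 mm foot plate, turned about the vertical. Origin: centre of its underside, on the table; z up. On its top stand two equal round black buttons, their centres 64 mm apart on the box's y axis, at y = +32 and -32 mm, x = 0.
- button_left_top (a point): Centre of the top face of the button on the box's +y side: a black vertical cylinder of 28 mm diameter, its top 61 mm above the table when up, 54 mm when fully down. The point moves with the button. A fixed steel collar (38 mm diameter, its top 50 mm above the table) surrounds it and stays 4 mm below the pressed button.
- button_right_top (a point): The same on the other button, at the box's -y side.
- button_left (a joint): Travel of the +y button in m: 0 up, 0.007 fully down, downward. Spring: about 4 N to start and 6 N fully down, each button (12 N for both); it springs back when let go.
- button_right (a joint): The same for the -y button.
- press: Stopper press fixed to the table beside the control box, sometimes on its left and sometimes on its right, turned about the vertical: grey base 110 (x) x 150 (y) x 15 mm, two steel posts and a grey crosshead on top at 150 to 180 mm; the ram's rod ends 212 mm above the table. A green glass bottle (56 mm diameter, 85 mm tall) stands clamped in the middle. Origin: centre of the base's underside, on the table; z up. It must not be touched.
- ram (a joint): How far the steel ram of the press has come down, in m: 0 up, 0.012 right down. It sinks by itself, slowly (about 1.5 to 4 s for the whole way, different each time), only while BOTH buttons are down, and never farther than twice the travel of the less pressed button; when the buttons are let go it goes back up within about 2 s, and the buttons rise with it.
- stopper (a joint): How far the stopper has been pushed into the bottle, in m: 0 at the start (its dark 32 mm head stands 10 mm above the bottle's lip), 0.010 fully home (head on the lip). The ram meets it after 2 mm; it stays where it has been pushed.
- spare_bottle: Loose green glass bottle, 56 mm diameter, 85 mm tall, upright. Origin: centre of its underside. Leave alone.
- spare_stopper: Loose stopper standing head down: head 32 mm diameter and 12 mm high, cork above it 20 mm diameter, 36 mm tall in all. Origin: centre of its underside. Leave alone.
- glass_bowl: Loose small footed clear glass bowl, 75 mm tall, 68 mm across the rim. Origin: centre of its underside. Leave alone.
Mind the look-alikes: they are no part of the job. Leave any red or yellow look-alike of the control_box alone.

How it is judged:
By the outcome, as a careful person would: the job done as asked, in the order asked, and still so for the second after the job is handed in, with the robot touching nothing.
It also fails if it takes over 40 s, if anything falls off the work surface, if the arm or the gripper's body presses on something with over 40 N, if the wrist force passes 120 N, or if a joint passes its speed limit or range.

## Working session

There is one attempt and no reset: what is moved stays moved. The work goes in short steps, Python scripts to look and compute and a tool call to move; the robot and the scene stay as the last step left them, time stands still between calls to the robot, and variables do not carry over. Pictures are saved under pics/ and viewed, at most 10 in all, crops included, and the job is handed in when it is done.

Besides the shell and the picture viewer there is one more tool, called after "Request:" as a command line: name --argument value ..., lists and objects as JSON in quotes. arm_command: Moves the arm, as the interface text tells. Its arguments: {"type":"object","properties":{"increments":{"type":"array"}},"required":["increments"]}

```bash
mkdir -p pics; ls
python3 - <<'E'
from workcell import read_state, imaging, bot
import cv2,numpy as np,pickle
s=read_state();print({k:np.round(s[k],3) for k in s})
print(bot.grasp_offset)
d={n:imaging.camera(n) for n in("scene","side","wrist")}
pickle.dump(d,open('d.pkl','wb'))
for n in d:
  cv2.imwrite(f'pics/{n}1.png',d[n]['image']);print(n,{k:np.round(v,3).tolist() for k,v in d[n].items() if k!='image'})
E
```

```text
pics
{'time': np.float64(0.0), 'joint_positions': array([-0.128,  0.049,  0.098,  1.622,  0.   ,  1.443]), 'dq': array([-0.001,  0.001,  0.   ,  0.   ,  0.001,  0.   ]), 'joint_efforts': array([ 0.0000e+00, -3.3878e+01,  3.2002e+01,  2.0000e-02, -0.0000e+00,
        0.0000e+00]), 'position': array([0.524, 0.   , 0.23 ]), 'ee_rot': array([-2.22e+00, -2.22e+00,  2.00e-03]), 'contact_force': array([1.038, 0.119, 0.093]), 'torque': array([-0.066,  0.079, -0.024]), 'gripper_force': np.float64(0.0), 'opening': np.float64(0.085)}
0.0187
scene {'camera_matrix': [[402.381, 0.0, 322.218], [0.0, 402.381, 205.978], [0.0, 0.0, 1.0]], 'rvec': [2.056, 0.785, -0.387], 'tvec': [-0.507, -0.102, 1.196]}
side {'camera_matrix': [[415.941, 0.0, 319.209], [0.0, 415.941, 201.659], [0.0, 0.0, 1.0]], 'rvec': [2.33, -0.341, 0.144], 'tvec': [-0.561, 0.229, 0.682]}
wrist {'camera_matrix': [[355.13, 0.0, 324.283], [0.0, 355.13, 202.196], [0.0, 0.0, 1.0]], 'hand_eye': [[0.001, -0.965, -0.264, 0.068], [1.0, 0.002, 0.0, -0.001], [0.0, -0.264, 0.965, -0.143], [0.0, 0.0, 0.0, 1.0]]}
```

View pics/scene1.png

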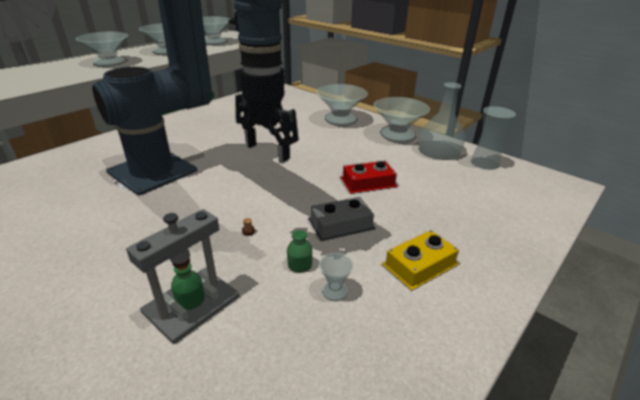

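View pics/side1.png

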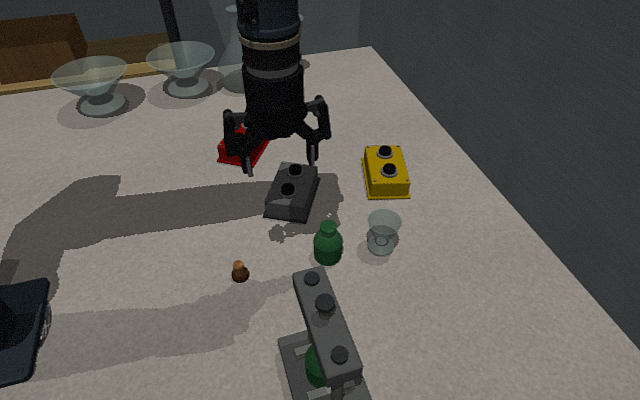

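Scene view: the candidates are the grey box (342,217), the red box (369,176) and the yellow box (421,258). In the side view they are at (291,190), (240,148) and (386,172). The description says grey, with the press at scene (185,270), so I choose the grey box. Next I check it close up.

Run:
```python
import cv2,pickle,numpy as np
d=pickle.load(open('d.pkl','rb'))
a=cv2.resize(d['scene']['image'][185:250,295:390],None,fx=4,fy=4,interpolation=cv2.INTER_CUBIC)
b=cv2.resize(d['side']['image'][150:230,250:345],None,fx=4,fy=4,interpolation=cv2.INTER_CUBIC)
c=np.zeros((580,760,3),np.uint8);c[:260,:380]=a;c[:320,380:]=b
cv2.imwrite('pics/crop1.png',c)
```

```text
(no output)
```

View pics/crop1.png

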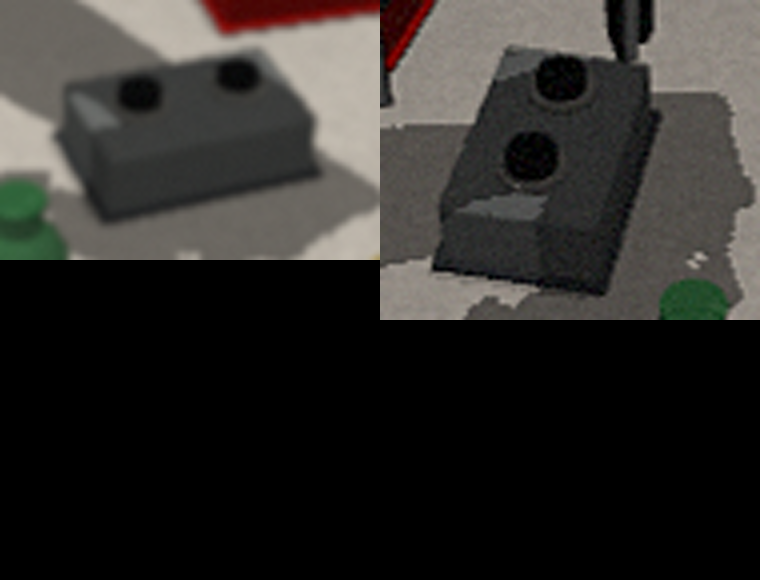

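View pics/wrist1.png

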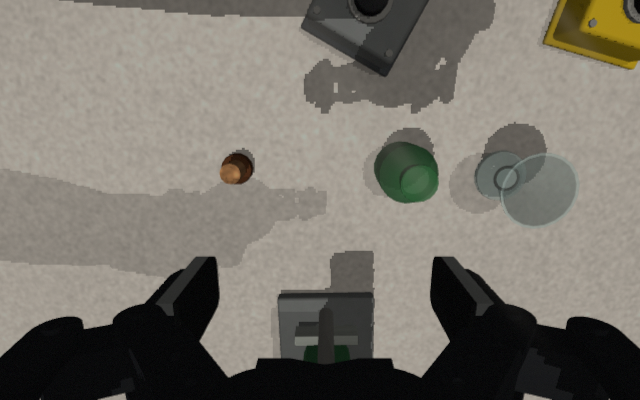

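The close crop shows the grey box with two round black buttons, at scene (330,208) and (354,204) and side (288,189) and (295,169). The wrist view shows the press almost under the gripper at (325,330), so its position matters too. Next I measure the buttons, the press, the bottle and the bowl.

```bash
cat > h.py <<'E'
import cv2,numpy as np
def rt(c,s=None):
  "camera->world R, origin"
  if 'rvec' in c:
    R=cv2.Rodrigues(np.array(c['rvec'],float))[0];return R.T,-R.T@np.ravel(c['tvec'])
  T=np.array(c['hand_eye']);W=cv2.Rodrigues(np.array(s['ee_rot'],float))[0]
  return W@T[:3,:3],W@T[:3,3]+s['position']
def ray(c,p,z,s=None):
  R,o=rt(c,s);r=R@np.linalg.inv(c['camera_matrix'])@[p[0],p[1],1];return o+r*(z-o[2])/r[2]
def blobs(img,x0,y0,x1,y1,th,amin=30):
  g=img[y0:y1,x0:x1].max(2);n,l,st,ce=cv2.connectedComponentsWithStats((g<th).astype(np.uint8))
  return [(ce[i]+[x0,y0],st[i].tolist()) for i in range(1,n) if st[i,4]>=amin]
E
python3 - <<'E'
import pickle,numpy as np;from h import *
from workcell import read_state
d=pickle.load(open('d.pkl','rb'));s=read_state();np.set_printoptions(precision=4,suppress=True)
for n,bx in(('scene',(312,197,368,218)),('side',(272,160,312,202))):
  for th in(22,32):
    for p,st in blobs(d[n]['image'],*bx,th): print(n,th,p,st[2:],ray(d[n],p,.059))
for nm,p,q in(('rod',(170,218),(324,302)),('postcapA',(143,246),(312,278)),('postcapB',(201,217),(340,354))):
  z={'rod':.212}.get(nm,.18);print(nm,ray(d['scene'],p,z),ray(d['side'],q,z))
for nm,p,q,z in(('bottle',(299,233),(328,226),.085),('bowl',(337,257),(384,220),.075),('sst',(247,221),(239,264),.036),('red',(368,175),(240,148),.04),('yellowB',(413,252),(390,170),.061),('yellowB2',(435,241),(385,152),.061)):
  print(nm,ray(d['scene'],p,z),ray(d['side'],q,z))
print('pressbase scene corners',[ray(d['scene'],p,.015) for p in((177,335),(237,290),(142,307))])
print('pressbase wrist corners',[ray(d['wrist'],p,.18,s) for p in((279,293),(373,293))])
E
```

```text
scene 22 [353.8542 203.5833] [9, 6, 48] [0.5963 0.203  0.059 ]
scene 22 [329.35   208.1167] [10, 7, 60] [0.5652 0.1483 0.059 ]
scene 32 [353.9365 203.6667] [11, 8, 63] [0.5966 0.2029 0.059 ]
scene 32 [329.52 208.16] [10, 9, 75] [0.5656 0.1484 0.059 ]
side 22 [294.7455 169.2364] [12, 11, 110] [0.5912 0.2049 0.059 ]
side 22 [287.264 188.792] [13, 12, 125] [0.5611 0.1489 0.059 ]
side 32 [295.0244 169.2033] [13, 12, 123] [0.5918 0.2048 0.059 ]
side 32 [287.3287 188.6224] [14, 13, 143] [0.5613 0.1494 0.059 ]
rod [ 0.5319 -0.2194  0.212 ] [ 0.5257 -0.2177  0.212 ]
postcapA [ 0.5244 -0.2701  0.18  ] [ 0.5273 -0.1593  0.18  ]
postcapB [ 0.526  -0.1616  0.18  ] [ 0.5293 -0.2697  0.18  ]
bottle [0.6009 0.0082 0.085 ] [0.603  0.0046 0.085 ]
bowl [0.6992 0.0131 0.075 ] [ 0.7101 -0.0024  0.075 ]
sst [0.4365 0.0023 0.036 ] [0.4358 0.0046 0.036 ]
red [0.5225 0.366  0.04  ] [0.4909 0.3393 0.04  ]
yellowB [0.7953 0.1427 0.061 ] [0.7868 0.1414 0.061 ]
yellowB2 [0.8116 0.2056 0.061 ] [0.8013 0.2026 0.061 ]
pressbase scene corners [array([ 0.5807, -0.2788,  0.015 ]), array([ 0.5742, -0.1412,  0.015 ]), array([ 0.4772, -0.2874,  0.015 ])]
pressbase wrist corners [array([ 0.496 , -0.0425,  0.18  ]), array([ 0.5532, -0.0423,  0.18  ])]
```

Buttons are near (0.594,0.204) and (0.563,0.149), with the line between them about 60.6° from x. The press, at (0.528,-0.215), is well away. I move above the box, turn about z, and part-close the fingers.

Request:
arm_command --increments '[{"x": 44, "y": 13, "z": 0, "fingers": -0.2}, {"x": 44, "y": 13, "z": 10, "fingers": -0.2}, {"x": 45, "y": 13, "z": 10, "fingers": -0.2}, {"x": 45, "y": 13, "z": 10, "fingers": -0.2}, {"rz": -0.132, "fingers": -0.2}, {"rz": -0.132, "fingers": -0.2}, {"rz": -0.132, "fingers": -0.2}, {"rz": -0.132, "fingers": -0.2}, {"rz": -0.132, "fingers": -0.2}, {"rz": -0.132, "fingers": -0.2}, {"rz": -0.132, "fingers": -0.2}, {"rz": -0.132, "fingers": -0.2}]'

```text
invalid input at $.increments[0]: expected keys x, y, z, rx, ry, rz, fingers
```

Request:
arm_command --increments '[{"fingers": -0.2}, {"fingers": -0.2}, {"fingers": -0.2}]'

```text
invalid input at $.increments[0]: expected keys x, y, z, rx, ry, rz, fingers
```

Run:
```python
import pickle,numpy as np,cv2
from workcell import read_state,imaging
d={}
s=read_state();d['wrist']=imaging.camera('wrist');d['s']=s
for n in('side','scene'):d[n]=imaging.camera(n)
pickle.dump(d,open('d2.pkl','wb'));cv2.imwrite('pics/wrist2.png',d['wrist']['image'])
```

```text
(no output)
```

View pics/wrist2.png

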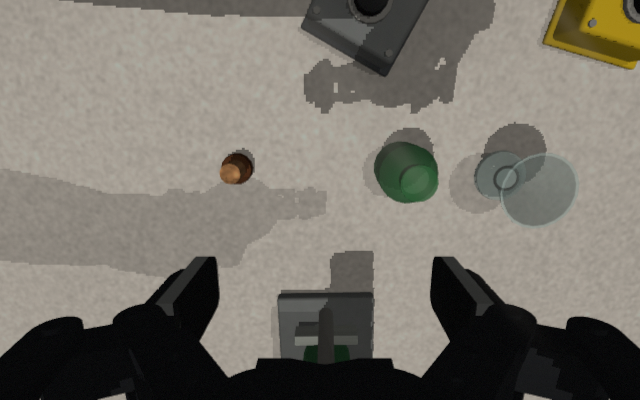

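The picture is the same as before because both calls were refused: every key has to be given. I resend them in full.

Request:
arm_command --increments '[{"x": 44, "y": 13, "z": 0, "rx": 0, "ry": 0, "rz": 0, "fingers": -0.2}, {"x": 44, "y": 13, "z": 10, "rx": 0, "ry": 0, "rz": 0, "fingers": -0.2}, {"x": 45, "y": 13, "z": 10, "rx": 0, "ry": 0, "rz": 0, "fingers": -0.2}, {"x": 45, "y": 13, "z": 10, "rx": 0, "ry": 0, "rz": 0, "fingers": -0.2}, {"x": 0, "y": 0, "z": 0, "rx": 0, "ry": 0, "rz": -0.132, "fingers": -0.2}, {"x": 0, "y": 0, "z": 0, "rx": 0, "ry": 0, "rz": -0.132, "fingers": -0.2}, {"x": 0, "y": 0, "z": 0, "rx": 0, "ry": 0, "rz": -0.132, "fingers": -0.2}, {"x": 0, "y": 0, "z": 0, "rx": 0, "ry": 0, "rz": -0.132, "fingers": -0.2}, {"x": 0, "y": 0, "z": 0, "rx": 0, "ry": 0, "rz": -0.132, "fingers": -0.2}, {"x": 0, "y": 0, "z": 0, "rx": 0, "ry": 0, "rz": -0.132, "fingers": -0.2}, {"x": 0, "y": 0, "z": 0, "rx": 0, "ry": 0, "rz": -0.132, "fingers": -0.2}, {"x": 0, "y": 0, "z": 0, "rx": 0, "ry": 0, "rz": -0.132, "fingers": -0.2}]'

```text
time: 1.5
position: [0.5769, 0.178, 0.2011]
ee_rot: [-0.791, -3.04, 0.0]
contact_force: [-0.2, -0.7, 0.9]
opening: 0.0511
gripper_force: 0.0
```

Request:
arm_command --increments '[{"x": 0, "y": 0, "z": 0, "rx": 0, "ry": 0, "rz": 0, "fingers": -0.2}, {"x": 0, "y": 0, "z": 0, "rx": 0, "ry": 0, "rz": 0, "fingers": -0.2}, {"x": 0, "y": 0, "z": 0, "rx": 0, "ry": 0, "rz": 0, "fingers": -0.2}]'

```text
time: 1.8
position: [0.577, 0.178, 0.2012]
ee_rot: [-0.803, -3.037, 0.0]
contact_force: [0.5, -0.4, 0.5]
opening: 0.0511
gripper_force: 0.0
```

Run:
```python
import pickle,numpy as np,cv2
from workcell import read_state,imaging
d={}
s=read_state();d['wrist']=imaging.camera('wrist');d['s']=s
for n in('side','scene'):d[n]=imaging.camera(n)
pickle.dump(d,open('d2.pkl','wb'));cv2.imwrite('pics/wrist3.png',d['wrist']['image'])
```

```text
(no output)
```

View pics/wrist3.png

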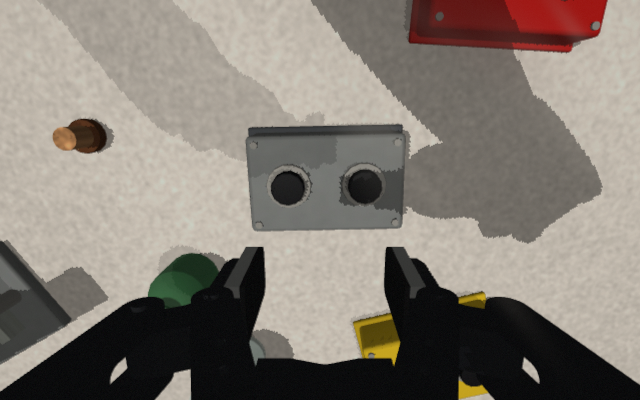

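The wrist view shows the grey box square to the tool, with its buttons at (288,187) and (365,186). The fingers are centred on about column 325. The yellow box, bottle and bowl are to the bottom and the red box is at the top right. Now the exact measurement.

Run:
```python
import pickle,numpy as np,cv2;from h import *
np.set_printoptions(precision=4,suppress=True)
d=pickle.load(open('d2.pkl','rb'));s=d['s'];g=d['wrist']['image'].max(2)
W=cv2.Rodrigues(np.array(s['ee_rot'],float))[0]
for th in(35,45):
  P=[]
  for p,st in blobs(d['wrist']['image'],262,160,390,212,th):
    if st[4]<400: print(st);continue
    # circle from the contour hull
    w=ray(d['wrist'],p,.061,s);P.append(w);print(th,p,st[2:],w,'tool mm',1e3*W.T@(w-s['position']))
print(s['opening'])
for n,bx in(('scene',(312,197,368,218)),('side',(272,160,312,202))):
  for p,st in blobs(d[n]['image'],*bx,25): print(n,p,st,ray(d[n],p,.059))
```

```text
35 [287.6663 187.9006] [34, 34, 815] [0.56   0.1536 0.061 ] tool mm [  2.6685 -29.5084 140.2441]
35 [363.9584 187.4434] [33, 34, 769] [0.5905 0.2082 0.061 ] tool mm [  3.1616  32.9412 140.2393]
45 [287.5934 187.5752] [34, 34, 878] [0.5598 0.1537 0.061 ] tool mm [  2.9416 -29.561  140.2442]
45 [364.1812 186.2573] [34, 34, 894] [0.5897 0.2088 0.061 ] tool mm [  4.1558  33.0927 140.2394]
0.05113888502383031
scene [354.098  203.6667] [38, 4, 9, 7, 51] [0.5969 0.2032 0.059 ]
scene [329.6222 208.3111] [14, 8, 8, 7, 45] [0.5662 0.1481 0.059 ]
side [295.0268 169.1786] [17, 4, 13, 12, 112] [0.5918 0.2049 0.059 ]
side [287.3109 188.6975] [10, 23, 12, 12, 119] [0.5612 0.1492 0.059 ]
```

Request:
arm_command --increments '[{"x": 1.5, "y": 1, "z": 30, "rx": 0, "ry": 0, "rz": 0, "fingers": -0.2}, {"x": 0, "y": 0, "z": 35, "rx": 0, "ry": 0, "rz": 0, "fingers": -0.2}, {"x": 0, "y": 0, "z": 30, "rx": 0, "ry": 0, "rz": 0, "fingers": -0.2}, {"x": 0, "y": 0, "z": 25, "rx": 0, "ry": 0, "rz": 0, "fingers": -0.2}, {"x": 0, "y": 0, "z": 0, "rx": 0, "ry": 0, "rz": 0, "fingers": -0.2}, {"x": 0, "y": 0, "z": 0, "rx": 0, "ry": 0, "rz": 0, "fingers": -0.2}]'

```text
time: 2.55
position: [0.5758, 0.1795, 0.0813]
ee_rot: [-0.8, -3.037, 0.001]
contact_force: [1.3, -0.6, 1.1]
opening: 0.0511
gripper_force: 0.0
```

Run:
```python
import pickle,numpy as np,cv2
from workcell import read_state,imaging
d={}
s=read_state();d['wrist']=imaging.camera('wrist');d['s']=s
for n in('side','scene'):d[n]=imaging.camera(n)
pickle.dump(d,open('d3.pkl','wb'))
c=np.zeros((580,790,3),np.uint8)
c[:260,:390]=cv2.convertScaleAbs(cv2.resize(d['side']['image'][145:210,255:352],(390,260),interpolation=2),alpha=2)
c[:260,400:]=cv2.convertScaleAbs(cv2.resize(d['scene']['image'][170:235,295:392],(390,260),interpolation=2),alpha=2)
c[265:580,:640]=cv2.convertScaleAbs(d['wrist']['image'][85:400],alpha=2)
cv2.imwrite('pics/c3.png',c)
```

```text
(no output)
```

View pics/c3.png

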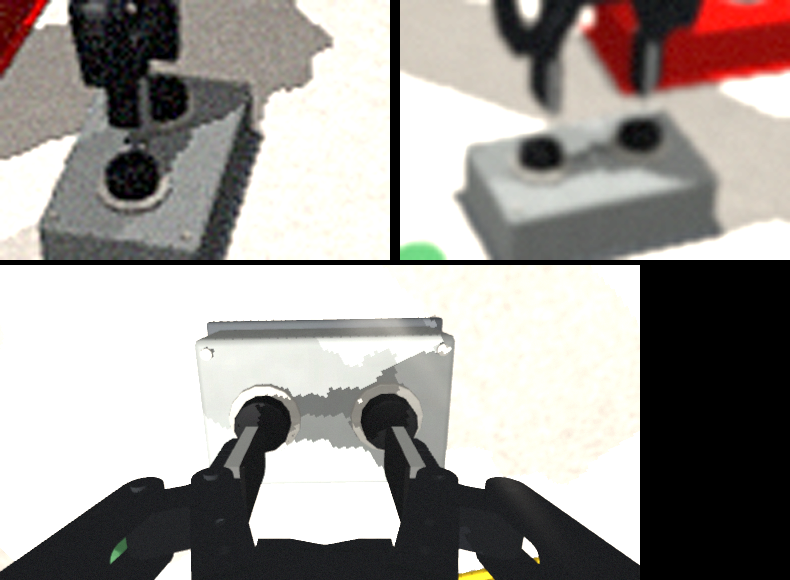

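Side and scene insets: the fingertips hang just above the two buttons. In the wrist view the buttons, at picture (263,238) and (387,236), are centred between the fingertips. I measure the remaining offset.

```bash
python3 - <<'E'
import pickle,numpy as np,cv2;from h import *
np.set_printoptions(precision=2,suppress=True)
d=pickle.load(open('d3.pkl','rb'));s=d['s'];W=cv2.Rodrigues(np.array(s['ee_rot'],float))[0];c=d['wrist']
# button extents: left/right/top edge pixels read off, refined by row profile
g=c['image'].max(2)
for y in(226,232,238): print(y,g[y,225:300:3],g[y,350:425:3])
print('cols',g[205:245:3,262],g[205:245:3,388])
R,o=rt(c,s)
# project hypothetical tip centres (tool y=+-32.8, z=-8..0) and button tops for offsets
K=np.array(c['camera_matrix']);Ti=np.linalg.inv(np.array(c['hand_eye']))
for z in(-8,-4,0):
  for x,y in((11,-25.5),(11,-39),(11,25.5),(11,39)):
    q=Ti@[x/1e3,y/1e3,z/1e3,1];q=K@q[:3];print(z,x,y,q[:2]/q[2])
E
python3 - <<'E'
import pickle,cv2,numpy as np
d=pickle.load(open('d3.pkl','rb'));c=d['wrist']['image'][190:290,220:430]
cv2.imwrite('pics/c4.png',cv2.resize(cv2.convertScaleAbs(c,alpha=3,beta=-5),None,fx=3.8,fy=3.8,interpolation=2)[:,:798])
E
```

```text
226 [118 119 117 140 139 137  15  22  32  33  20  14  29  14  12  15  13  10
  14  10  43  69  71  71  59] [ 61  60  71  71  70  21  14  13  18  19  17  15  15  16  14  16  16  17
  14  18  34  99 100  99  81]
232 [120 119 136 136 127  30  32  32  32  31  32  29  10  12  15  16  14  12
  13  10  11  17  69  70  69] [58 70 69 70  6  9 11 14 15 15 15 18 15 13 15 16 17 13 15 24 23 21 98 97
 84]
238 [121 123 135  94  28  30  32  30  31  31  32  17  15  14  13  12  15  14
  12  12  13  11  72  71  71] [ 65  71  73  73  11  12  13  13  13  11  16  12  17  15  13  14  17  14
  16  19  24  24  31 100  84]
cols [ 69 138 139 141  10  14  27  25  11  11  14  14  15  14] [73 71 71 18 17 15 16 14 14 17 13 14 17 15]
-8 11 -25.5 [260.56 249.23]
-8 11 -39 [227.63 249.17]
-8 11 25.5 [384.99 249.45]
-8 11 39 [417.94 249.51]
-4 11 -25.5 [262.22 245.51]
-4 11 -39 [230.14 245.45]
-4 11 25.5 [383.43 245.73]
-4 11 39 [415.53 245.79]
0 11 -25.5 [263.79 241.98]
0 11 -39 [232.52 241.93]
0 11 25.5 [381.95 242.19]
0 11 39 [413.24 242.25]
```

View pics/c4.png

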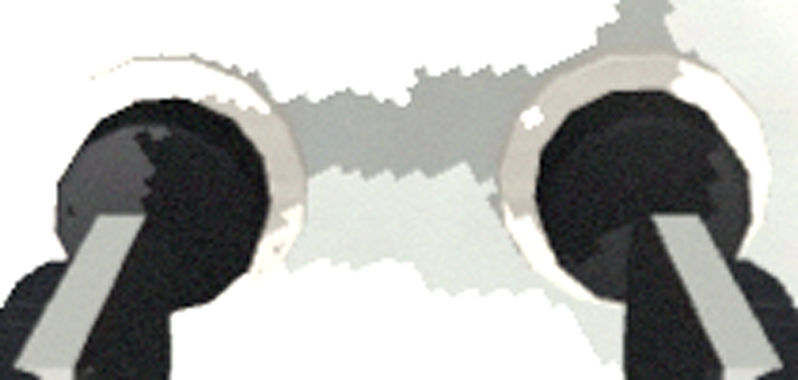

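Run:
```python
import pickle,numpy as np,cv2;from h import *
np.set_printoptions(precision=2,suppress=True)
d=pickle.load(open('d3.pkl','rb'));s=d['s'];W=cv2.Rodrigues(np.array(s['ee_rot'],float))[0];c=d['wrist']
f=lambda p,z:1e3*W.T@(ray(c,p,z,s)-s['position'])
for n,p in(('Lbot',(264,271.6)),('Rbot',(388,269.7)),('Lleft',(235.3,246)),('Rright',(417.9,244)),('Ltopface',(260,222.5)),('Rtopface',(389,221))):print(n,f(p,.061))
K=np.array(c['camera_matrix'])
for p in((245,246),(258,246),(391.5,246),(404,246)):print('tip at z',f(p,s['position'][2]+.004))
```

```text
Lbot [-13.03 -29.79  20.26]
Rbot [-11.83  32.7   20.22]
Lleft [  0.79 -43.38  20.28]
Rright [ 2.05 46.76 20.22]
Ltopface [ 13.05 -30.61  20.29]
Rtopface [13.94 31.93 20.24]
tip at z [ 10.75 -32.77  -3.97]
tip at z [ 10.76 -27.29  -3.97]
tip at z [10.89 28.9  -4.01]
tip at z [10.9  34.15 -4.02]
```

The fingers sit within 1 mm of the button centres. I descend to just short of contact, then feel for the buttons.

Request:
arm_command --increments '[{"x": 0.5, "y": 1, "z": 8, "rx": 0, "ry": 0, "rz": 0, "fingers": -0.2}, {"x": 0, "y": 0, "z": 8, "rx": 0, "ry": 0, "rz": 0, "fingers": -0.2}, {"x": 0, "y": 0, "z": 4, "rx": 0, "ry": 0, "rz": 0, "fingers": -0.2}, {"x": 0, "y": 0, "z": 0, "rx": 0, "ry": 0, "rz": 0, "fingers": -0.2}]'

```text
time: 3.1
position: [0.5752, 0.1805, 0.0598]
ee_rot: [-0.799, -3.036, 0.002]
contact_force: [0.2, -0.3, -0.3]
opening: 0.051
gripper_force: 0.0
```

Request:
arm_command --increments '[{"x": 0, "y": 0, "z": 2, "rx": 0, "ry": 0, "rz": 0, "fingers": -0.2}, {"x": 0, "y": 0, "z": 2, "rx": 0, "ry": 0, "rz": 0, "fingers": -0.2}, {"x": 0, "y": 0, "z": 2, "rx": 0, "ry": 0, "rz": 0, "fingers": -0.2}, {"x": 0, "y": 0, "z": 0, "rx": 0, "ry": 0, "rz": 0, "fingers": -0.2}]'

```text
time: 3.5
position: [0.5764, 0.1807, 0.057]
ee_rot: [0.8, 3.037, 0.001]
contact_force: [-2.1, -1.2, 4.9]
opening: 0.0514
gripper_force: 1.9
```

Request:
arm_command --increments '[{"x": 0, "y": 0, "z": 2, "rx": 0, "ry": 0, "rz": 0, "fingers": -0.2}, {"x": 0, "y": 0, "z": 1, "rx": 0, "ry": 0, "rz": 0, "fingers": -0.2}, {"x": 0, "y": 0, "z": 0, "rx": 0, "ry": 0, "rz": 0, "fingers": -0.2}]'

```text
time: 3.8
position: [0.5765, 0.1807, 0.0546]
ee_rot: [0.799, 3.037, 0.001]
contact_force: [-3.9, -0.7, 9.4]
opening: 0.0515
gripper_force: 4.3
```

Request:
arm_command --increments '[{"x": 0, "y": 0, "z": 2, "rx": 0, "ry": 0, "rz": 0, "fingers": -0.2}, {"x": 0, "y": 0, "z": 1, "rx": 0, "ry": 0, "rz": 0, "fingers": -0.2}, {"x": 0, "y": 0, "z": 0, "rx": 0, "ry": 0, "rz": 0, "fingers": -0.2}]'

```text
time: 4.1
position: [0.5765, 0.1808, 0.0521]
ee_rot: [0.799, 3.037, 0.001]
contact_force: [-4.6, -1.0, 10.0]
opening: 0.0514
gripper_force: 5.0
```

Request:
arm_command --increments '[{"x": 0, "y": 0, "z": 2, "rx": 0, "ry": 0, "rz": 0, "fingers": -0.2}, {"x": 0, "y": 0, "z": 0, "rx": 0, "ry": 0, "rz": 0, "fingers": -0.2}]'

```text
time: 4.3
position: [0.5765, 0.1808, 0.0508]
ee_rot: [0.799, 3.037, 0.001]
contact_force: [-5.3, -0.6, 12.2]
opening: 0.0513
gripper_force: 6.2
```

Request:
arm_command --increments '[{"x": 0, "y": 0, "z": 1.5, "rx": 0, "ry": 0, "rz": 0, "fingers": -0.2}, {"x": 0, "y": 0, "z": 0, "rx": 0, "ry": 0, "rz": 0, "fingers": -0.2}]'

```text
time: 4.5
position: [0.5765, 0.1808, 0.0507]
ee_rot: [0.799, 3.036, 0.001]
contact_force: [-7.1, -1.9, 17.2]
opening: 0.0511
gripper_force: 8.4
```

Position has stopped and force is rising, so the stop is reached. I add a little margin and hold.

Request:
arm_command --increments '[{"x": 0, "y": 0, "z": 1.5, "rx": 0, "ry": 0, "rz": 0, "fingers": -0.2}, {"x": 0, "y": 0, "z": 0, "rx": 0, "ry": 0, "rz": 0, "fingers": -0.2}, {"x": 0, "y": 0, "z": 0, "rx": 0, "ry": 0, "rz": 0, "fingers": -0.2}, {"x": 0, "y": 0, "z": 0, "rx": 0, "ry": 0, "rz": 0, "fingers": -0.2}, {"x": 0, "y": 0, "z": 0, "rx": 0, "ry": 0, "rz": 0, "fingers": -0.2}, {"x": 0, "y": 0, "z": 0, "rx": 0, "ry": 0, "rz": 0, "fingers": -0.2}, {"x": 0, "y": 0, "z": 0, "rx": 0, "ry": 0, "rz": 0, "fingers": -0.2}, {"x": 0, "y": 0, "z": 0, "rx": 0, "ry": 0, "rz": 0, "fingers": -0.2}, {"x": 0, "y": 0, "z": 0, "rx": 0, "ry": 0, "rz": 0, "fingers": -0.2}, {"x": 0, "y": 0, "z": 0, "rx": 0, "ry": 0, "rz": 0, "fingers": -0.2}, {"x": 0, "y": 0, "z": 0, "rx": 0, "ry": 0, "rz": 0, "fingers": -0.2}, {"x": 0, "y": 0, "z": 0, "rx": 0, "ry": 0, "rz": 0, "fingers": -0.2}]'

```text
time: 5.7
position: [0.5766, 0.1808, 0.0507]
ee_rot: [0.799, 3.036, 0.001]
contact_force: [-10.3, -1.9, 20.7]
opening: 0.0513
gripper_force: 11.0
```

Request:
arm_command --increments '[{"x": 0, "y": 0, "z": 0, "rx": 0, "ry": 0, "rz": 0, "fingers": -0.2}, {"x": 0, "y": 0, "z": 0, "rx": 0, "ry": 0, "rz": 0, "fingers": -0.2}, {"x": 0, "y": 0, "z": 0, "rx": 0, "ry": 0, "rz": 0, "fingers": -0.2}, {"x": 0, "y": 0, "z": 0, "rx": 0, "ry": 0, "rz": 0, "fingers": -0.2}, {"x": 0, "y": 0, "z": 0, "rx": 0, "ry": 0, "rz": 0, "fingers": -0.2}, {"x": 0, "y": 0, "z": 0, "rx": 0, "ry": 0, "rz": 0, "fingers": -0.2}, {"x": 0, "y": 0, "z": 0, "rx": 0, "ry": 0, "rz": 0, "fingers": -0.2}, {"x": 0, "y": 0, "z": 0, "rx": 0, "ry": 0, "rz": 0, "fingers": -0.2}, {"x": 0, "y": 0, "z": 0, "rx": 0, "ry": 0, "rz": 0, "fingers": -0.2}, {"x": 0, "y": 0, "z": 0, "rx": 0, "ry": 0, "rz": 0, "fingers": -0.2}, {"x": 0, "y": 0, "z": 0, "rx": 0, "ry": 0, "rz": 0, "fingers": -0.2}, {"x": 0, "y": 0, "z": 0, "rx": 0, "ry": 0, "rz": 0, "fingers": -0.2}]'

```text
time: 6.9
position: [0.5766, 0.1808, 0.0507]
ee_rot: [0.799, 3.036, 0.001]
contact_force: [-9.8, -1.9, 21.3]
opening: 0.0514
gripper_force: 11.0
```

Request:
arm_command --increments '[{"x": 0, "y": 0, "z": 0, "rx": 0, "ry": 0, "rz": 0, "fingers": -0.2}, {"x": 0, "y": 0, "z": 0, "rx": 0, "ry": 0, "rz": 0, "fingers": -0.2}, {"x": 0, "y": 0, "z": 0, "rx": 0, "ry": 0, "rz": 0, "fingers": -0.2}, {"x": 0, "y": 0, "z": 0, "rx": 0, "ry": 0, "rz": 0, "fingers": -0.2}, {"x": 0, "y": 0, "z": 0, "rx": 0, "ry": 0, "rz": 0, "fingers": -0.2}, {"x": 0, "y": 0, "z": 0, "rx": 0, "ry": 0, "rz": 0, "fingers": -0.2}, {"x": 0, "y": 0, "z": 0, "rx": 0, "ry": 0, "rz": 0, "fingers": -0.2}, {"x": 0, "y": 0, "z": 0, "rx": 0, "ry": 0, "rz": 0, "fingers": -0.2}, {"x": 0, "y": 0, "z": 0, "rx": 0, "ry": 0, "rz": 0, "fingers": -0.2}, {"x": 0, "y": 0, "z": 0, "rx": 0, "ry": 0, "rz": 0, "fingers": -0.2}, {"x": 0, "y": 0, "z": 0, "rx": 0, "ry": 0, "rz": 0, "fingers": -0.2}, {"x": 0, "y": 0, "z": 0, "rx": 0, "ry": 0, "rz": 0, "fingers": -0.2}]'

```text
time: 8.1
position: [0.5766, 0.1808, 0.0507]
ee_rot: [0.799, 3.036, 0.001]
contact_force: [-9.1, -1.9, 21.9]
opening: 0.0517
gripper_force: 11.0
```

Request:
arm_command --increments '[{"x": 0, "y": 0, "z": 0, "rx": 0, "ry": 0, "rz": 0, "fingers": -0.2}, {"x": 0, "y": 0, "z": 0, "rx": 0, "ry": 0, "rz": 0, "fingers": -0.2}, {"x": 0, "y": 0, "z": 0, "rx": 0, "ry": 0, "rz": 0, "fingers": -0.2}, {"x": 0, "y": 0, "z": 0, "rx": 0, "ry": 0, "rz": 0, "fingers": -0.2}, {"x": 0, "y": 0, "z": 0, "rx": 0, "ry": 0, "rz": 0, "fingers": -0.2}, {"x": 0, "y": 0, "z": 0, "rx": 0, "ry": 0, "rz": 0, "fingers": -0.2}, {"x": 0, "y": 0, "z": 0, "rx": 0, "ry": 0, "rz": 0, "fingers": -0.2}, {"x": 0, "y": 0, "z": 0, "rx": 0, "ry": 0, "rz": 0, "fingers": -0.2}, {"x": 0, "y": 0, "z": 0, "rx": 0, "ry": 0, "rz": 0, "fingers": -0.2}, {"x": 0, "y": 0, "z": 0, "rx": 0, "ry": 0, "rz": 0, "fingers": -0.2}, {"x": 0, "y": 0, "z": 0, "rx": 0, "ry": 0, "rz": 0, "fingers": -0.2}, {"x": 0, "y": 0, "z": 0, "rx": 0, "ry": 0, "rz": 0, "fingers": -0.2}]'

```text
time: 9.3
position: [0.5766, 0.1808, 0.0507]
ee_rot: [0.799, 3.036, 0.001]
contact_force: [-10.1, -2.1, 21.6]
opening: 0.051
gripper_force: 11.0
```

Run:
```python
import pickle,numpy as np,cv2
from workcell import read_state,imaging
d=pickle.load(open('d3.pkl','rb'));e={n:imaging.camera(n) for n in('side','scene','wrist')}
pickle.dump(e,open('d4.pkl','wb'))
c=np.zeros((580,780,3),np.uint8)
for i,q in enumerate((d,e)):
  c[:320,i*390:i*390+380]=cv2.resize(q['scene']['image'][205:285,145:240],(380,320),interpolation=2)
  c[330:580,i*390:i*390+380]=cv2.resize(cv2.convertScaleAbs(q['wrist']['image'][190:290,250:402],alpha=3,beta=-5),(380,250),interpolation=2)
cv2.imwrite('pics/c5.png',c);print(read_state()['contact_force'])
```

```text
[-9.36465938 -2.00212667 22.38449231]
```

View pics/c5.png

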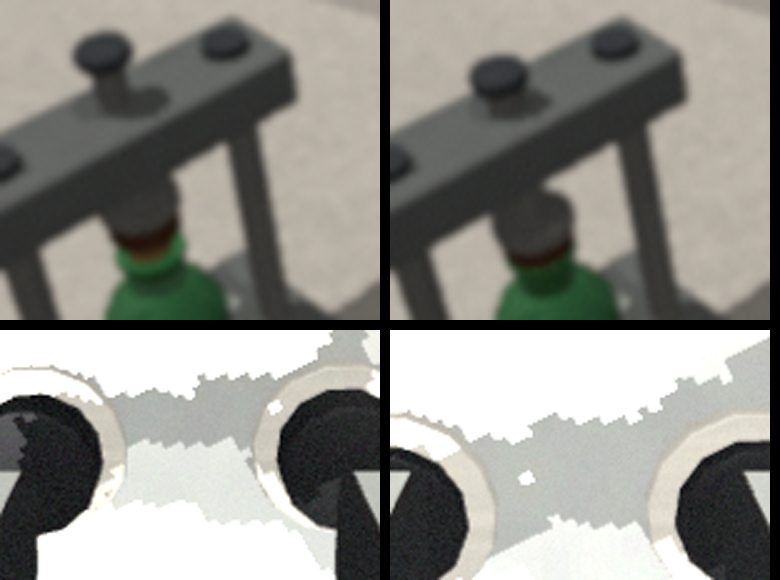

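Before (left) and now (right): the ram knob has dropped from about (103,50) to (499,75) in crop coordinates. The cork is no longer visible and the stopper head sits on the lip. I check the ram travel numerically before letting go.

Run:
```python
import pickle,numpy as np,cv2
from workcell import imaging
d=pickle.load(open('d3.pkl','rb'));e=pickle.load(open('d4.pkl','rb'))
for n,(x0,y0,x1,y1) in(('scene',(161,211,182,226)),('side',(312,292,337,311))):
  c=d[n];P=lambda z:cv2.projectPoints(np.array([[.529,-.217,z]]),np.array(c['rvec'],float),np.array(c['tvec'],float),np.array(c['camera_matrix']),None)[0].ravel()
  t=c['image'][y0:y1,x0:x1];t=cv2.resize(t,None,fx=4,fy=4,interpolation=2)
  for im in(e[n]['image'],imaging.camera(n)['image']):
    w=cv2.resize(im[y0-12:y1+14,x0-10:x1+10],None,fx=4,fy=4,interpolation=2)
    m=cv2.minMaxLoc(cv2.matchTemplate(w,t,cv2.TM_CCOEFF_NORMED));print(n,'shift',m[3][0]/4-10,m[3][1]/4-12,m[1],'expected 12mm',P(.2)-P(.212))
```

```text
scene shift 1.75 6.25 0.8913629055023193 expected 12mm [1.42076387 5.87674912]
scene shift 1.75 6.25 0.8912604451179504 expected 12mm [1.42076387 5.87674912]
side shift -0.25 5.5 0.8235797882080078 expected 12mm [-0.13331576  5.40525819]
side shift 0.0 5.5 0.8131387233734131 expected 12mm [-0.13331576  5.40525819]
```

The ram is fully down: both views match 12 mm. Now I let go straight up and wait for the return.

Request:
arm_command --increments '[{"x": 0, "y": 0, "z": -4, "rx": 0, "ry": 0, "rz": 0, "fingers": -0.2}, {"x": 0, "y": 0, "z": -8, "rx": 0, "ry": 0, "rz": 0, "fingers": -0.2}, {"x": 0, "y": 0, "z": -20, "rx": 0, "ry": 0, "rz": 0, "fingers": -0.2}, {"x": 0, "y": 0, "z": -30, "rx": 0, "ry": 0, "rz": 0, "fingers": -0.2}, {"x": 0, "y": 0, "z": -35, "rx": 0, "ry": 0, "rz": 0, "fingers": -0.2}, {"x": 0, "y": 0, "z": -30, "rx": 0, "ry": 0, "rz": 0, "fingers": -0.2}, {"x": 0, "y": 0, "z": -20, "rx": 0, "ry": 0, "rz": 0, "fingers": -0.2}, {"x": 0, "y": 0, "z": 0, "rx": 0, "ry": 0, "rz": 0, "fingers": -0.2}, {"x": 0, "y": 0, "z": 0, "rx": 0, "ry": 0, "rz": 0, "fingers": -0.2}, {"x": 0, "y": 0, "z": 0, "rx": 0, "ry": 0, "rz": 0, "fingers": -0.2}, {"x": 0, "y": 0, "z": 0, "rx": 0, "ry": 0, "rz": 0, "fingers": -0.2}, {"x": 0, "y": 0, "z": 0, "rx": 0, "ry": 0, "rz": 0, "fingers": -0.2}]'

```text
time: 10.75
position: [0.5754, 0.1805, 0.1895]
ee_rot: [-0.799, -3.035, 0.002]
contact_force: [0.6, -0.0, -0.2]
opening: 0.0514
gripper_force: 0.0
```

Request:
arm_command --increments '[{"x": 0, "y": 0, "z": 0, "rx": 0, "ry": 0, "rz": 0, "fingers": -0.2}, {"x": 0, "y": 0, "z": 0, "rx": 0, "ry": 0, "rz": 0, "fingers": -0.2}, {"x": 0, "y": 0, "z": 0, "rx": 0, "ry": 0, "rz": 0, "fingers": -0.2}, {"x": 0, "y": 0, "z": 0, "rx": 0, "ry": 0, "rz": 0, "fingers": -0.2}, {"x": 0, "y": 0, "z": 0, "rx": 0, "ry": 0, "rz": 0, "fingers": -0.2}, {"x": 0, "y": 0, "z": 0, "rx": 0, "ry": 0, "rz": 0, "fingers": -0.2}, {"x": 0, "y": 0, "z": 0, "rx": 0, "ry": 0, "rz": 0, "fingers": -0.2}, {"x": 0, "y": 0, "z": 0, "rx": 0, "ry": 0, "rz": 0, "fingers": -0.2}, {"x": 0, "y": 0, "z": 0, "rx": 0, "ry": 0, "rz": 0, "fingers": -0.2}, {"x": 0, "y": 0, "z": 0, "rx": 0, "ry": 0, "rz": 0, "fingers": -0.2}, {"x": 0, "y": 0, "z": 0, "rx": 0, "ry": 0, "rz": 0, "fingers": -0.2}, {"x": 0, "y": 0, "z": 0, "rx": 0, "ry": 0, "rz": 0, "fingers": -0.2}]'

```text
time: 11.95
position: [0.5762, 0.1807, 0.1913]
ee_rot: [-0.8, -3.038, 0.0]
contact_force: [0.8, 0.4, 0.9]
opening: 0.0512
gripper_force: 0.0
```

Request:
arm_command --increments '[{"x": 0, "y": 0, "z": 0, "rx": 0, "ry": 0, "rz": 0, "fingers": -0.2}, {"x": 0, "y": 0, "z": 0, "rx": 0, "ry": 0, "rz": 0, "fingers": -0.2}, {"x": 0, "y": 0, "z": 0, "rx": 0, "ry": 0, "rz": 0, "fingers": -0.2}, {"x": 0, "y": 0, "z": 0, "rx": 0, "ry": 0, "rz": 0, "fingers": -0.2}, {"x": 0, "y": 0, "z": 0, "rx": 0, "ry": 0, "rz": 0, "fingers": -0.2}, {"x": 0, "y": 0, "z": 0, "rx": 0, "ry": 0, "rz": 0, "fingers": -0.2}, {"x": 0, "y": 0, "z": 0, "rx": 0, "ry": 0, "rz": 0, "fingers": -0.2}, {"x": 0, "y": 0, "z": 0, "rx": 0, "ry": 0, "rz": 0, "fingers": -0.2}]'

```text
time: 12.75
position: [0.5762, 0.1807, 0.1913]
ee_rot: [0.8, 3.038, 0.0]
contact_force: [0.1, -0.1, 0.4]
opening: 0.0509
gripper_force: 0.0
```

Run:
```python
import pickle,numpy as np,cv2
from workcell import imaging
d=pickle.load(open('d3.pkl','rb'));im=imaging.camera('scene')['image']
cv2.imwrite('pics/c6.png',np.hstack([cv2.resize(q[195:285,135:400],None,fx=1.5,fy=3,interpolation=2) for q in(d['scene']['image'],im)]))
```

```text
(no output)
```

View pics/c6.png

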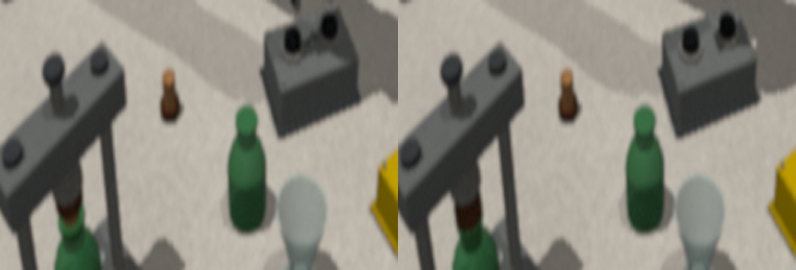

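The ram knob is back up at crop (452,70) and the buttons are up. The stopper head sits on the lip at (468,215), and the spare bottle, stopper and bowl have not moved. I hand the job in.

```bash
python3 -c "
from workcell import job_done;print(job_done())"
```

```text
the job is handed in; nothing more can be done
None
```

The job is handed in: I held both buttons fully down until the ram reached its full 12 mm and the stopper sat home on the bottle's lip. I then let go and moved clear; buttons and ram came back up, with nothing else touched.

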